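# Leak check of a sample vial

## Robot

A 6-joint arm with a two-finger parallel gripper is mounted at the origin on the work surface. World frame = base frame: x ahead of the robot, y to its left, z up, the work surface at z = 0. Lengths are in m, angles in rad, forces in N, time in s.
With the tool pointing down it reaches from about 0.375 to 0.9 m from the base axis. Payload 3.1 kg.
Tool frame: the origin (TCP) lies on the centre line of the jaws, within the pads' length; the fingertips stand 25 mm ahead of it and the grasp point (between the pads) lies 6 mm ahead of it; x points along the fingers, y is the direction in which the jaws open and shut, and the axes are right-handed (so a half turn about x gives the same grasp; the last joint's range is limited). The gripper opens to 87 mm and grips with 3 to 60 N. Pads are 19 mm wide; open, the fingers measure 117 mm over their backs; the gripper's body (75 mm by 190 mm) begins 51 mm behind the grasp point.
Start: joints at [1.151, 0.527, 1.433, -0, 1.181, -0.178], TCP at [0.149, 0.607, 0.248] pointing down, gripper open.
Joint ranges: [-3.08, 3.08], [-0.75, 2.2], [0.22, 2.44], [-1.43, 4.57], [0, 2.65], [-2.85, 2.85]. Speed limits (rad/s): [2.79, 2.79, 3.14, 3.14, 3.14, 3.14].

## Interface

Orientations are given as a unit quaternion [x, y, z, w].
In Python, from rig import robot gives the robot as it stands. The module is installed in compiled form; this text tells all that it offers.
- The arm moves only by the tool move_arm, never from a script. Its argument "commands" is a list of rows, each a list of 5 numbers: the gripper's target within -1 to 1 (shut at 1, half-way at 0, fully open at -1), then the shift along the tool's x, y, z in mm, then the turn about the tool's x in degrees. A call has 1 to 8 rows; each row is the pose to reach, as a shift and turn from the pose commanded when the call began, along the tool's axes at that moment; what a row does not reach only later rows make up. A row lasts 1/12 s, in which the tool goes at most 41.7 mm and 7.16 degrees, less where a joint would pass 70% of its speed; a pose out of reach is approached as far as the arm can. A call with a gripper value outside its range is refused whole. The fingers move at their own pace and stop on an object; "newtons" is the grip in N (left out, the last holds). Time passes only in rows, so rows that repeat a pose let the fingers close. It gives the time, the measured TCP pose, the force and the opening at its end, in the units of the state.
- robot.get_obs(): the state, without advancing time (a new reading comes with each control period).
- robot.camera(name): name is "side" or "top" or "wrist"; returns a dict with "image" (384x512x3 uint8, red, green, blue), "fx", "fy", "cx", "cy" (pixels), "xyz" and "rotation" of the camera in the world; the wrist camera has in their place "tool_from_camera" (4x4, takes a point from camera to tool coordinates, whose origin is the TCP and whose axes are the tool frame's). Camera axes: x right, y down, z forward; pixel columns grow to the right and rows downward; lengths in m; the calibration is good to about 2 mm. A picture is of the moment at which its call begins: read the wrist's pose just before it. There is no depth.
- robot.hand_in(): hands the job in, once; it reports no verdict.
Trained networks look in a picture, given as the dict that the camera call returned (one of the last four; its "shot" number tells which), for a name from the list of things; names that differ only in an ending like _2 or _b are one class to them, and where a whole thing is asked for, a point or a joint stands for the part that bears it (a point fixed in the world has none). Each returns a list of dicts, best first, with "p" (0 to 1); they miss things now and then, are a little off and sometimes report something else, mostly with a low value. They report only what shows in the picture. A call takes as long as a camera call. They do not tell look-alikes from the thing itself.
- robot.regions_of(picture, name): "pixels" (384x512 bool, what is visible of it) and "bbox" ([left, top, right, bottom] in pixels, round what is visible of it).
The state is a dict: "time": time; "q": joint angles; "joint_velocities": joint speeds; "joint_torque": joint torques, N m; "position": TCP position; "tool_rot": TCP orientation; "ft_force": force on the tool from outside, world axes, zero at the start; "moment": the same for the moment, N m; "grip_width": finger opening in m.
Only numpy, scipy, OpenCV 4.12 (cv2) and the standard library are available. Lean on these libraries where they do the work, as an engineer would, in place of code of your own. Each camera call takes 0.05 s, during which the arm holds its last target.

## Task

Press the cap of the tall vial in the aluminium block fully home while the vial stands in its hole. Then draw that vial out of the block, carry it over the steel drip tray and tip it well over, to about 70 degrees from upright, with the whole vial a hand's breadth or more above the tray. Finish while still holding it there, still and tipped; leave the other vials and everything else on the bench where they are.

Things in the scene. Friction and masses are not known exactly. Their poses are not given: they have to be found in the camera images.
- block: fixed aluminium vial block, 100 (x) x 220 (y) x 50 mm high, origin at the centre of its underside. Ten blind holes, 31 mm wide, 42 mm deep (floors 8 mm above the bench): at x = -21 and 21 mm, y = -84, -42, 0, 42, 84 mm. Vials stand in the holes (-21,-84), (21,0), (-21,84), in any order; the rest are empty.
- vial: tall amber glass vial, loose, 55 to 90 g, upright in a hole of the block. Origin: centre of its underside; z axis towards the cap. Glass 28 mm wide, 80 mm tall (38 mm of it out of the block), then a 21 mm neck, then the white cap, 26 mm wide, 14 mm high. With the cap home its top is 96 mm above the origin; at the start it stands 3.5 to 5 mm proud of that. Round: grip it at any yaw.
- vial_mid (a point): point on the tall vial's axis, 45 mm above its underside
- cap_top (a point): centre of the top face of the tall vial's cap; moves down with the cap
- cap (a joint): how far the tall vial's cap has been pressed down along the vial, in m: 0 to 0.0015 at the start, 0.005 fully home against a firm stop. It slides stiffly, at about 4 N, and stays where it is left.
- tray: fixed shallow stainless steel drip tray, 160 (x) x 200 (y) mm, rim 18 mm high, walls 3 mm, origin at the centre of its underside on the bench
- short_a: short amber vial with white cap, to be left alone: 28 mm in diameter, 74 mm tall in all (32 mm out of the block); origin at the centre of its underside
- short_b: another short vial, the same as short_a, to be left alone
- beaker: glass beaker, 68 mm wide, 85 mm tall, on the bench, to be left alone; origin at the centre of its underside
- reagent: white plastic reagent bottle, 64 mm wide, 130 mm tall, to be left alone; origin at the centre of its underside
- jar: small glass jar with black lid, 56 mm wide, 55 mm tall, to be left alone; origin at the centre of its underside
- driver: screwdriver with black handle, 170 mm long, lying on the bench, to be left alone
- carton: cardboard carton, 70 x 100 x 45 mm high, to be left alone; origin at the centre of its underside
Mind the look-alikes: they are no part of the job. What is shaped like the vial but black or turquoise is not meant.

How it is judged:
By the outcome, as a careful person would: the job done as asked, in the order asked, and still so for the second after the job is handed in, while the arm keeps its last pose, push and grip.
It also fails if it takes over 48 s, if anything falls off the work surface, if the arm or the gripper's body presses on something with over 40 N, if the wrist force passes 120 N, or if a joint passes its speed limit or range.

## Working session

There is one attempt and no reset: what is moved stays moved. The work goes in short steps, Python scripts to look and compute and a tool call to move; the robot and the scene stay as the last step left them, time stands still between calls to the robot, and variables do not carry over. Pictures are saved under pics/ and viewed, and the job is handed in when it is done.

Besides the shell and the picture viewer there is one more tool, called in YAML: its name, and indented under it one key for each argument. move_arm: Moves the arm, as the interface text tells. Its arguments: {"type":"object","properties":{"commands":{"type":"array","items":{"type":"array","items":{"type":"number"}}},"newtons":{"type":"number"}},"required":["commands"]}

```bash
mkdir -p pics; ls; cat > h.py <<'E'
import numpy as np,cv2
from rig import robot
from scipy.spatial.transform import Rotation as R
np.set_printoptions(precision=4,suppress=True)
def save(c,n): cv2.imwrite('pics/'+n+'.png',cv2.cvtColor(c['image'],cv2.COLOR_RGB2BGR))
def campose(c,o=None):
    if 'xyz' in c:
        r=np.array(c['rotation']); 
        r=r if r.shape==(3,3) else R.from_quat(r).as_matrix()
        return r,np.array(c['xyz'])
    T=np.array(c['tool_from_camera']); Rt=R.from_quat(o['tool_rot']).as_matrix()
    return Rt@T[:3,:3],Rt@T[:3,3]+np.array(o['position'])
def ray(c,u,v,o=None):
    r,p=campose(c,o); d=r@np.array([(u-c['cx'])/c['fx'],(v-c['cy'])/c['fy'],1]); return p,d/np.linalg.norm(d)
def atz(c,u,v,z,o=None):
    p,d=ray(c,u,v,o); return p+d*(z-p[2])/d[2]
def proj(c,X,o=None):
    r,p=campose(c,o); q=r.T@(np.array(X)-p); return np.array([c['fx']*q[0]/q[2]+c['cx'],c['fy']*q[1]/q[2]+c['cy']])
def tri(rays):
    A=np.zeros((3,3));b=np.zeros(3)
    for p,d in rays:
        M=np.eye(3)-np.outer(d,d);A+=M;b+=M@p
    return np.linalg.solve(A,b)
E
python3 - <<'E'
from h import *
o=robot.get_obs();print(o)
for n in('side','top','wrist'):
    c=robot.camera(n);save(c,n+'0')
    print(n,{k:v for k,v in c.items() if k!='image'})
    for t in('vial','block','tray','short_a'):
        print(t,[(round(float(r['p']),2),r['bbox']) for r in robot.regions_of(c,t)])
E
```

```text
pics
{'time': 0.0, 'q': array([ 1.1515,  0.5285,  1.4339,  0.    ,  1.1814, -0.1785]), 'joint_velocities': array([ 0.0023,  0.0007, -0.0002,  0.0004, -0.0005, -0.0005]), 'joint_torque': array([ -0.0004, -44.005 , -17.6587,   0.0634,   0.0583,  -0.0002]), 'position': array([0.1487, 0.6063, 0.2466]), 'tool_rot': array([ 0.0842,  0.7022, -0.0857,  0.7018]), 'ft_force': array([-0.9139,  0.0839,  0.168 ]), 'moment': array([0.0407, 0.0036, 0.0225]), 'grip_width': 0.08716516410207104}
side {'fx': 404.06965730062115, 'fy': 404.06965730062115, 'cx': 261.7663816809267, 'cy': 192.5393300949823, 'xyz': array([ 0.3007, -0.8029,  0.912 ]), 'rotation': array([ 0.9075, -0.1472,  0.0657, -0.3879]), 'shot': 1}
vial [(0.76, [291.0, 273.6, 301.2, 295.2]), (0.75, [239.8, 266.0, 252.3, 300.8]), (0.67, [275.5, 132.1, 294.9, 163.7]), (0.65, [325.9, 294.1, 345.5, 328.9])]
block [(0.78, [252.7, 234.9, 325.8, 313.6])]
tray [(0.69, [197.1, 155.0, 256.7, 201.8])]
short_a [(0.72, [290.0, 248.3, 298.8, 268.3]), (0.63, [261.5, 232.1, 271.4, 249.4])]
top {'fx': 457.4719224351175, 'fy': 457.4719224351175, 'cx': 251.34721861444922, 'cy': 198.7316964075885, 'xyz': array([ 0.3292, -0.012 ,  1.7067]), 'rotation': array([ 0.7076, -0.7015,  0.0553, -0.065 ]), 'shot': 2}
vial [(0.57, [338.7, 207.0, 348.7, 216.6]), (0.57, [171.0, 204.5, 225.9, 249.2]), (0.45, [315.6, 239.0, 330.6, 250.8]), (0.39, [358.0, 191.8, 368.1, 201.5])]
block [(0.62, [284.9, 194.2, 346.2, 230.1])]
tray [(0.97, [168.9, 200.9, 229.1, 252.7])]
short_a [(0.6, [293.5, 216.3, 300.7, 223.3]), (0.44, [310.8, 198.9, 321.6, 209.2])]
wrist {'fx': 298.43744890890787, 'fy': 298.43744890890787, 'cx': 257.4439036785639, 'cy': 192.53704527503945, 'tool_from_camera': array([[-0.0004, -0.2511,  0.968 , -0.1386],
       [ 1.    ,  0.0005,  0.0005, -0.0004],
       [-0.0006,  0.968 ,  0.2511, -0.0687],
       [ 0.    ,  0.    ,  0.    ,  1.    ]]), 'shot': 3}
vial []
block []
tray []
short_a []
```

```bash
python3 - <<'E'
import cv2
a=cv2.imread('pics/side0.png')[110:340,180:420];cv2.imwrite('pics/side0c.png',cv2.resize(a,None,fx=3,fy=3)[:600])
cv2.imwrite('pics/side0d.png',cv2.resize(a,None,fx=2.5,fy=2.5))
a=cv2.imread('pics/top0.png')[150:300,150:380];cv2.imwrite('pics/top0d.png',cv2.resize(a,None,fx=3.4,fy=3.4))
E
```

```text
(no output)
```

View pics/side0.png

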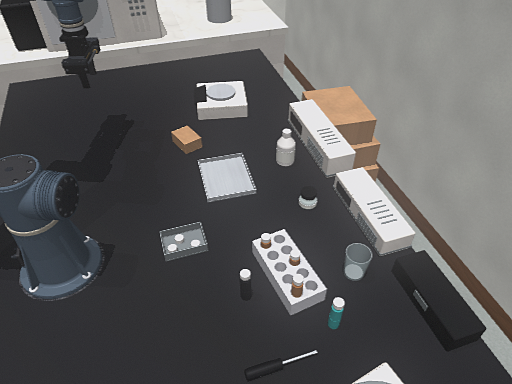

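View pics/side0d.png

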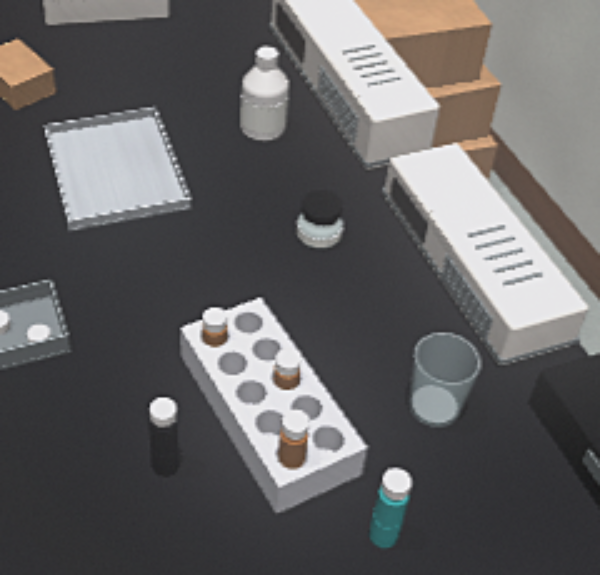

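View pics/top0.png

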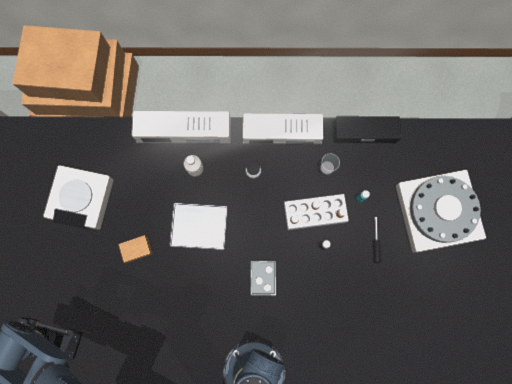

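View pics/top0d.png

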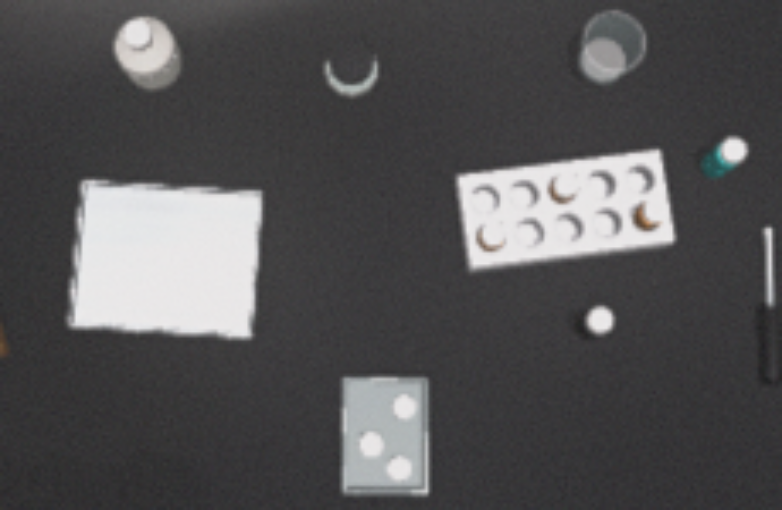

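The tall amber vial stands in the block's near-right hole: side view, cap at about (298,276); top view, about (341,213). The black and turquoise look-alikes stand outside the block. The arm can only turn about the tool's x axis, which points down. So I plan to tip the vial in the jaws by levering its foot on the rim of its own hole.

```bash
python3 - <<'E'
from h import *
s=robot.camera('side');t=robot.camera('top')
# cap centre
def reg(c,n,near):
    L=robot.regions_of(c,n); 
    L=[r for r in L if abs(r['bbox'][0]-near[0])<12 and abs(r['bbox'][1]-near[1])<12]
    return L[0]['pixels'] if L else None
X=tri([ray(s,297.8,278.0),ray(t,341.2,212.8)]);print('cap tri',X)
for z in(.05,.108):print(z,atz(t,341.2,212.8,z),atz(s,297.8,278,z))
# block top corners, from top crop
cor=[(457,175),(660,150),(674,241),(470,268)]
P=[atz(t,u/3.4+150,v/3.4+150,.05) for u,v in cor];print(np.array(P)); print('ctr',np.mean(P,0))
e=P[0]-P[1];print('block y dir',np.degrees(np.arctan2(e[1],e[0])),np.linalg.norm(e))
tr=[atz(t,u/3.4+150,v/3.4+150,.018) for u,v in[(83,181),(262,191),(252,337),(69,327)]];print('tray',np.mean(tr,0))
o=robot.get_obs();print(R.from_quat(o['tool_rot']).as_matrix(),o['time'])
E
```

```text
cap tri [ 0.5591 -0.3067  0.1042]
0.05 [ 0.5644 -0.316   0.05  ] [ 0.5792 -0.2737  0.05  ]
0.108 [ 0.5561 -0.3053  0.108 ] [ 0.5604 -0.3093  0.108 ]
[[ 0.6047 -0.1092  0.05  ]
 [ 0.6337 -0.3283  0.05  ]
 [ 0.5349 -0.3408  0.05  ]
 [ 0.5041 -0.1228  0.05  ]]
ctr [ 0.5693 -0.2253  0.05  ]
block y dir 97.5473548830366 0.22100359603280653
tray [0.5152 0.2062 0.018 ]
[[ 0.      0.2384  0.9712]
 [ 0.      0.9712 -0.2384]
 [-1.      0.      0.    ]] 0.85
```

move_arm:
  commands:
    - [-1, 0, -214, 414, 0]
    - [-1, 0, -214, 414, 0]
    - [-1, 0, -214, 414, 0]
    - [-1, 0, -214, 414, 0]
    - [-1, 0, -214, 414, 0]
    - [-1, 0, -214, 414, 0]
    - [-1, 0, -214, 414, 0]
    - [-1, 0, -214, 414, 0]

```text
time: 1.52
position: [0.4014, 0.3862, 0.2478]
tool_rot: [0.085, 0.702, -0.085, 0.702]
ft_force: [0.8, 0.8, -0.0]
grip_width: 0.0869
```

move_arm:
  commands:
    - [-1, 0, -638, 320, 0]
    - [-1, 0, -638, 320, 0]
    - [-1, 0, -638, 320, 0]
    - [-1, 0, -638, 320, 0]
    - [-1, 0, -638, 320, 0]
    - [-1, 0, -638, 320, 0]
    - [-1, 0, -638, 320, 0]
    - [-1, 0, -638, 320, 0]

```text
time: 2.18
position: [0.4744, 0.0607, 0.2479]
tool_rot: [0.085, 0.702, -0.085, 0.702]
ft_force: [1.0, 0.2, -0.0]
grip_width: 0.0869
```

move_arm:
  commands:
    - [1, 0, -330, 165, 0]
    - [1, 0, -330, 165, 0]
    - [1, 0, -330, 165, 0]
    - [1, 0, -330, 165, 0]
    - [1, 0, -330, 165, 0]
    - [1, 0, -330, 165, 0]
    - [1, 0, -330, 165, 0]
    - [1, 0, -330, 165, 0]
  newtons: 30

```text
time: 2.85
position: [0.5479, -0.2646, 0.2477]
tool_rot: [0.085, 0.702, -0.085, 0.702]
ft_force: [0.8, 0.7, 0.7]
grip_width: 0.0418
```

move_arm:
  commands:
    - [1, 0, -35, 15, 0]
    - [1, 0, -35, 15, 0]
    - [1, 0, -35, 15, 0]
    - [1, 0, -35, 15, 0]

```text
time: 3.18
position: [0.5535, -0.2995, 0.2471]
tool_rot: [0.086, 0.702, -0.085, 0.702]
ft_force: [0.6, 0.3, -1.1]
grip_width: 0.0154
```

```bash
python3 - <<'E'
from h import *
o=robot.get_obs();c=robot.camera('wrist');save(c,'w1');print(o['position'],o['time'],o['grip_width'],o['ft_force'],o['q'])
for n in('vial','block','short_a'):print(n,[(round(float(r['p']),2),r['bbox']) for r in robot.regions_of(c,n)])
print('expect cap',proj(c,[.559,-.308,.108],o),'tip',proj(c,np.array(o['position'])-[0,0,.025],o))
E
```

```text
[ 0.5535 -0.2995  0.2471] 3.1833 0.01535911025999733 [ 0.5693  0.344  -1.0756] [-0.6735  0.5347  1.4204  0.0005  1.1883 -2.003 ]
vial [(0.87, [242.5, 173.4, 268.1, 212.9]), (0.69, [264.9, 49.2, 297.7, 87.3])]
block [(0.73, [224.5, 98.3, 432.3, 241.5])]
short_a [(0.67, [320.1, 177.5, 351.8, 207.6]), (0.62, [381.1, 120.3, 419.5, 148.0])]
expect cap [250.3387 196.7536] tip [257.8656 235.7251]
```

View pics/w1.png

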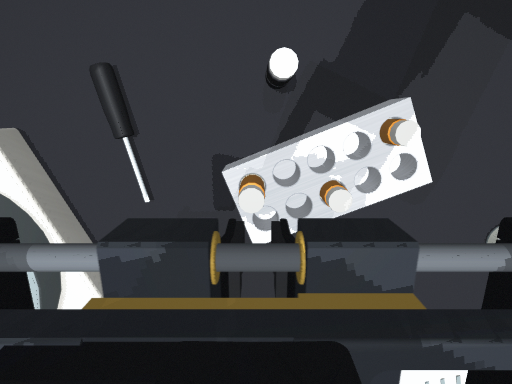

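```bash
python3 - <<'E'
from h import *
a=cv2.imread('pics/w1.png')
cv2.imwrite('pics/w1c.png',cv2.resize(a[165:235,215:305],None,fx=8,fy=8,interpolation=cv2.INTER_CUBIC))
E
```

```text
(no output)
```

View pics/w1c.png

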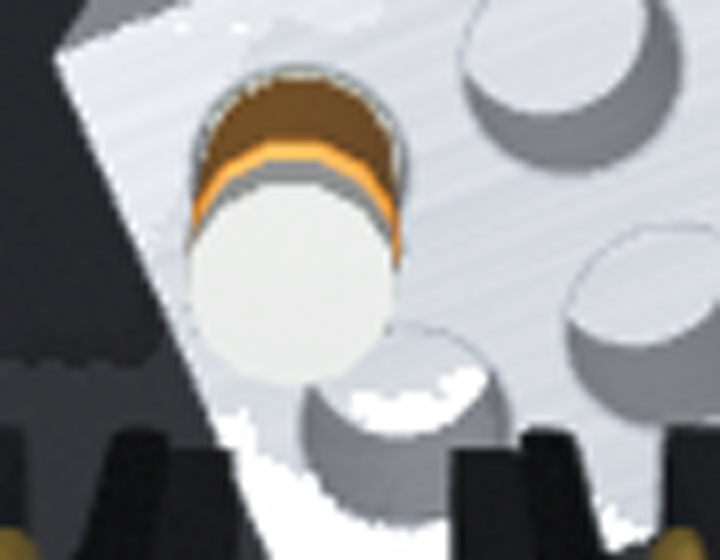

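```bash
python3 - <<'E'
from h import *
o=robot.get_obs();c=robot.camera('wrist');print(o['position'],o['grip_width'])
s=robot.camera('side');t=robot.camera('top')
u=(251.4,200.3)
print(campose(c,o)[1])
for z in(.104,.108,.112):print(atz(c,*u,z,o))
# hole rim ellipse centre of hole: x 190-408,y 62-~280
print('hole',atz(c,215+299/8-.5,165+(62+ 109)/8-.5,.05,o))
print(tri([ray(c,*u,o),ray(s,297.8,278.0)]),tri([ray(c,*u,o),ray(t,341.2,212.8)]))
save(s,'s1');cv2.imwrite('pics/s1c.png',cv2.resize(cv2.cvtColor(s['image'],cv2.COLOR_RGB2BGR)[225:325,235:355],None,fx=6,fy=6,interpolation=cv2.INTER_CUBIC))
print(R.from_quat(o['tool_rot']).as_matrix())
E
```

```text
[ 0.554  -0.2983  0.2477] 0.0026834500897422358
[ 0.4872 -0.2825  0.3864]
[ 0.5646 -0.3072  0.104 ]
[ 0.5635 -0.3069  0.108 ]
[ 0.5624 -0.3065  0.112 ]
hole [ 0.5626 -0.3072  0.05  ]
[ 0.563  -0.307   0.1046] [ 0.5535 -0.302   0.1382]
[[-0.0004  0.2368  0.9716]
 [ 0.0005  0.9716 -0.2368]
 [-1.      0.0004 -0.0005]]
```

View pics/s1c.png

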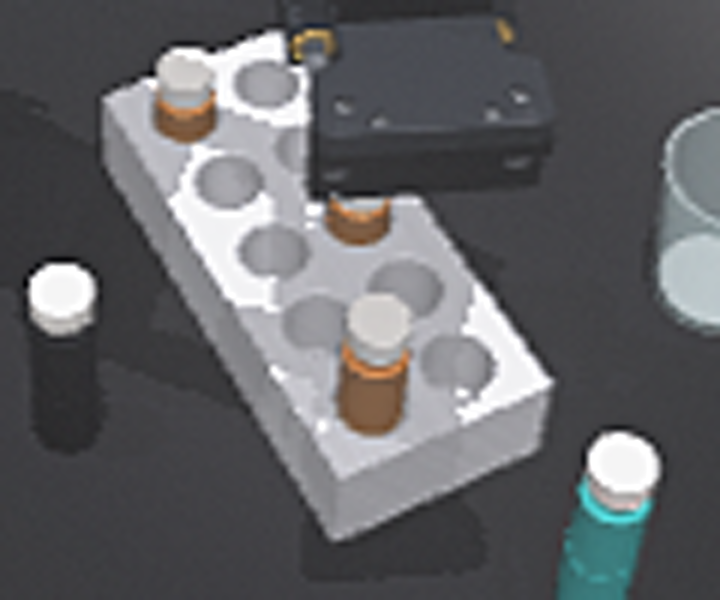

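move_arm:
  commands:
    - [1, 0, -7, 11, 0]
    - [1, 30, -7, 11, 0]
    - [1, 60, -7, 11, 0]
    - [1, 80, -7, 11, 0]
    - [1, 80, -7, 11, 0]
    - [1, 80, -7, 11, 0]

```text
time: 4.03
position: [0.5626, -0.3086, 0.1667]
tool_rot: [0.085, 0.703, -0.084, 0.701]
ft_force: [0.4, 0.2, 0.6]
grip_width: 0.0005
```

```bash
python3 - <<'E'
from h import *
o=robot.get_obs();c=robot.camera('wrist');save(c,'w2');print(o['position'],o['time'],o['grip_width'],o['ft_force'])
a=cv2.cvtColor(c['image'],cv2.COLOR_RGB2BGR)
cv2.imwrite('pics/w2c.png',cv2.resize(a[150:300,190:330],None,fx=4,fy=4,interpolation=cv2.INTER_CUBIC))
E
```

```text
[ 0.5626 -0.3086  0.1667] 4.0333 0.000517562656464147 [0.432  0.2138 0.6176]
```

View pics/w2c.png

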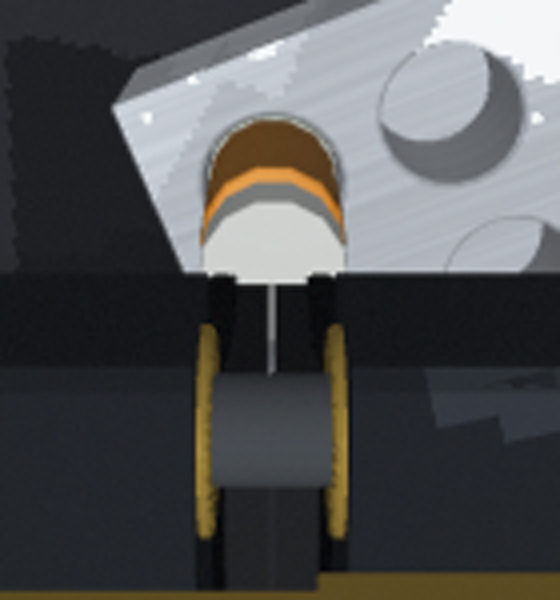

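```bash
python3 - <<'E'
from h import *
o=robot.get_obs();c=robot.camera('wrist')
for z in(.104,.106,.108):print(atz(c,258.2,217.8,z,o))
p1,d1=ray(c,258.2,217.8,o)
P0=np.array([.554,-.2983,.2477]);o2=dict(o);o2['position']=P0
print(tri([(p1,d1),ray(c,251.4,200.3,o2)]))
E
```

```text
[ 0.5663 -0.3099  0.104 ]
[ 0.5657 -0.3097  0.106 ]
[ 0.565  -0.3096  0.108 ]
[ 0.5601 -0.3071  0.1215]
```

move_arm:
  commands:
    - [1, 15, 0, 2, 0]
    - [1, 26, 0, 2, 0]
    - [1, 28, 0, 2, 0]
    - [1, 28, 0, 2, 0]

```text
time: 4.47
position: [0.5647, -0.3096, 0.1394]
tool_rot: [0.085, 0.702, -0.085, 0.702]
ft_force: [0.3, -0.2, 0.5]
grip_width: 0.0005
```

move_arm:
  commands:
    - [1, 1, 0, 0, 0]
    - [1, 2, 0, 0, 0]
    - [1, 3, 0, 0, 0]
    - [1, 4, 0, 0, 0]
    - [1, 5, 0, 0, 0]
    - [1, 5, 0, 0, 0]

```text
time: 4.97
position: [0.5649, -0.3098, 0.1344]
tool_rot: [0.085, 0.702, -0.085, 0.702]
ft_force: [0.1, 0.2, 0.3]
grip_width: 0.0006
```

Tips are at 0.109; now slow pressing steps.

move_arm:
  commands:
    - [1, 0.5, 0, 0, 0]
    - [1, 1, 0, 0, 0]
    - [1, 1.5, 0, 0, 0]
    - [1, 2, 0, 0, 0]
    - [1, 2, 0, 0, 0]

```text
time: 5.38
position: [0.5652, -0.31, 0.133]
tool_rot: [0.085, 0.702, -0.085, 0.702]
ft_force: [-1.4, 0.1, 3.7]
grip_width: 0.0005
```

move_arm:
  commands:
    - [1, 0.5, 0, 0, 0]
    - [1, 1, 0, 0, 0]
    - [1, 1.5, 0, 0, 0]
    - [1, 2, 0, 0, 0]
    - [1, 2, 0, 0, 0]

```text
time: 5.8
position: [0.5651, -0.3099, 0.1305]
tool_rot: [0.085, 0.702, -0.085, 0.702]
ft_force: [0.3, 0.3, 3.9]
grip_width: 0.0005
```

move_arm:
  commands:
    - [1, 0.5, 0, 0, 0]
    - [1, 1, 0, 0, 0]
    - [1, 1, 0, 0, 0]

```text
time: 6.05
position: [0.5651, -0.3099, 0.1295]
tool_rot: [0.085, 0.702, -0.085, 0.702]
ft_force: [0.3, -0.6, 4.1]
grip_width: 0.0005
```

Sliding at 4 N as expected; on to the stop.

move_arm:
  commands:
    - [1, 0.5, 0, 0, 0]
    - [1, 1, 0, 0, 0]
    - [1, 1, 0, 0, 0]
    - [1, 1, 0, 0, 0]

```text
time: 6.38
position: [0.5653, -0.3101, 0.1294]
tool_rot: [0.085, 0.702, -0.085, 0.702]
ft_force: [-0.2, -0.1, 6.9]
grip_width: 0.0001
```

move_arm:
  commands:
    - [1, 0.5, 0, 0, 0]
    - [1, 0.5, 0, 0, 0]
    - [1, 0.5, 0, 0, 0]

```text
time: 6.63
position: [0.5655, -0.3103, 0.1294]
tool_rot: [0.085, 0.701, -0.085, 0.703]
ft_force: [-0.6, -0.0, 9.5]
grip_width: 0.0005
```

move_arm:
  commands:
    - [1, 0.7, 0, 0, 0]
    - [1, 1.5, 0, 0, 0]
    - [1, 1.5, 0, 0, 0]
    - [1, 1.5, 0, 0, 0]

```text
time: 6.97
position: [0.5661, -0.3108, 0.1293]
tool_rot: [0.084, 0.701, -0.086, 0.703]
ft_force: [-0.9, 1.0, 15.3]
grip_width: 0.0007
```

move_arm:
  commands:
    - [1, -5, 0, 0, 0]
    - [1, -25, 0, 0, 0]
    - [0, -60, 0, 0, 0]
    - [-0.3, -60, 0, 0, 0]
    - [-0.3, -60, 0, 0, 0]
    - [-0.3, -60, 0, 0, 0]
    - [-0.3, -60, 0, 0, 0]
    - [-0.3, -60, 0, 0, 0]

```text
time: 7.63
position: [0.5641, -0.3092, 0.1847]
tool_rot: [0.086, 0.703, -0.084, 0.701]
ft_force: [0.1, -0.8, 0.1]
grip_width: 0.0323
```

```bash
python3 - <<'E'
from h import *
o=robot.get_obs();c=robot.camera('wrist');save(c,'w3');print(o['position'],o['time'],o['grip_width'],o['ft_force'])
a=cv2.cvtColor(c['image'],cv2.COLOR_RGB2BGR)
cv2.imwrite('pics/w3c.png',cv2.resize(a[140:300,150:370],None,fx=3.5,fy=3.5,interpolation=cv2.INTER_CUBIC))
E
```

```text
[ 0.5641 -0.3092  0.1847] 7.6333 0.0323223548025325 [ 0.0913 -0.7506  0.0919]
```

View pics/w3c.png

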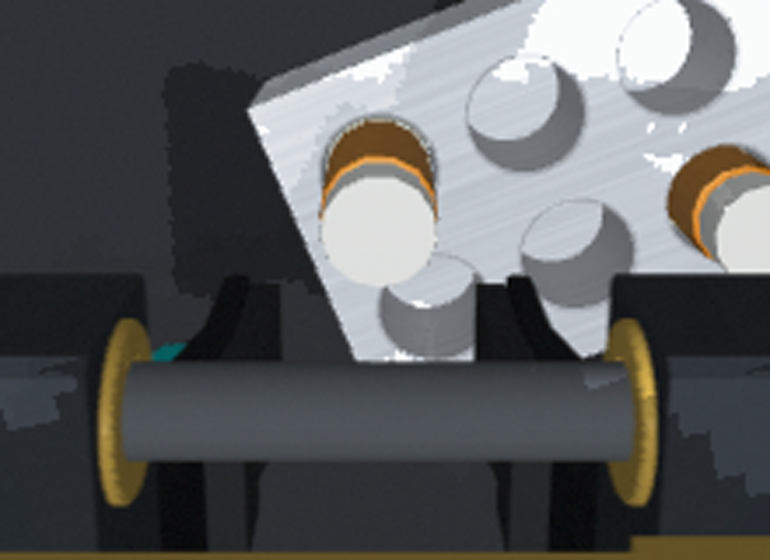

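```bash
python3 - <<'E'
from h import *
o=robot.get_obs();c=robot.camera('wrist');print(o['position'],o['grip_width'])
print(atz(c,257.8,205.2,.104,o))
s=robot.camera('side');t=robot.camera('top')
print('turq',tri([ray(s,338.5,301.5),ray(t,365,194.5)]))
E
```

```text
[ 0.5643 -0.3093  0.1849] 0.036365600096496614
[ 0.5624 -0.3087  0.104 ]
turq [ 0.6247 -0.3929  0.1017]
```

move_arm:
  commands:
    - [-0.3, 30, 0, -1, 0]
    - [-0.3, 60, 0, -1, 0]
    - [-0.3, 85, 0, -1, 0]
    - [-0.3, 100, 0, -1, 0]
    - [-0.3, 105, 0, -1, 0]
    - [-0.3, 105, 0, -1, 0]
    - [-0.3, 105, 0, -1, 0]

```text
time: 8.42
position: [0.5645, -0.31, 0.0819]
tool_rot: [0.085, 0.702, -0.085, 0.702]
ft_force: [-0.0, -0.2, 0.7]
grip_width: 0.0568
```

```bash
python3 - <<'E'
from h import *
o=robot.get_obs();c=robot.camera('wrist');print(o['position'],o['time'],o['grip_width'],o['ft_force'])
a=cv2.cvtColor(c['image'],cv2.COLOR_RGB2BGR)
cv2.imwrite('pics/w4c.png',cv2.resize(a[140:300,150:370],None,fx=3.5,fy=3.5,interpolation=cv2.INTER_CUBIC))
E
```

```text
[ 0.5645 -0.31    0.0819] 8.4167 0.05681077346309498 [-0.0284 -0.1542  0.6959]
```

View pics/w4c.png

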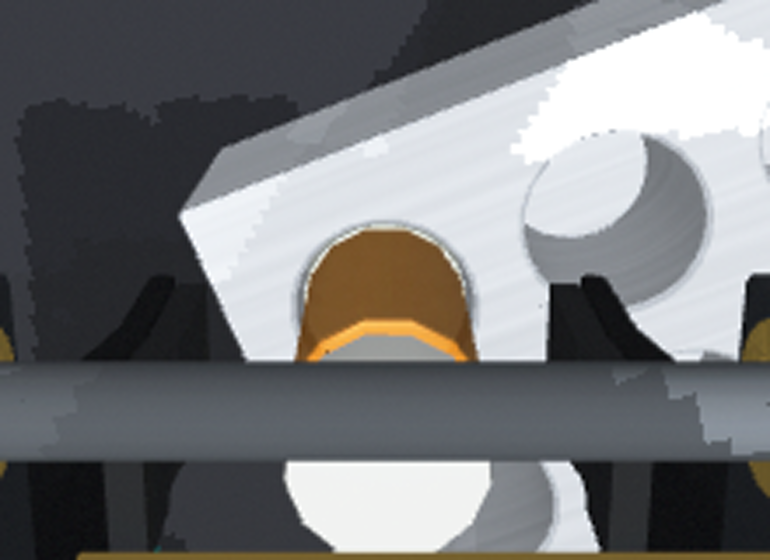

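move_arm:
  commands:
    - [-0.3, 3, 1.5, 0, 0]
    - [-0.3, 3, 1.5, 0, 0]
    - [1, 3, 1.5, 0, 0]
    - [1, 3, 1.5, 0, 0]
    - [1, 3, 1.5, 0, 0]
    - [1, 3, 1.5, 0, 0]
    - [1, 3, 1.5, 0, 0]
    - [1, 3, 1.5, 0, 0]
  newtons: 10

```text
time: 9.13
position: [0.5644, -0.3082, 0.0786]
tool_rot: [0.085, 0.702, -0.085, 0.702]
ft_force: [0.2, 0.5, -0.0]
grip_width: 0.0275
```

move_arm:
  commands:
    - [1, 0, 0, 0, 0]
    - [1, 0, 0, 0, 0]
    - [1, 0, 0, 0, 0]
    - [1, 0, 0, 0, 0]

```text
time: 9.47
position: [0.5644, -0.3082, 0.0786]
tool_rot: [0.085, 0.702, -0.085, 0.702]
ft_force: [0.7, -0.6, 0.9]
grip_width: 0.0273
```

move_arm:
  commands:
    - [1, -8, 0, 0, 0]
    - [1, -18, 0, 0, 0]
    - [1, -28, 0, 0, 0]
    - [1, -35, 0, 0, 0]
    - [1, -35, 0, 0, 0]
    - [1, -35, 0, 0, 0]

```text
time: 9.97
position: [0.5648, -0.3084, 0.1147]
tool_rot: [0.085, 0.701, -0.085, 0.703]
ft_force: [0.3, -0.3, -1.1]
grip_width: 0.0279
```

```bash
python3 - <<'E'
from h import *
o=robot.get_obs();print(o['position'],o['time'],o['grip_width'],o['ft_force'])
c=robot.camera('side')
a=cv2.cvtColor(c['image'],cv2.COLOR_RGB2BGR)
cv2.imwrite('pics/s5.png',cv2.resize(a[215:335,225:375],None,fx=5,fy=5,interpolation=cv2.INTER_CUBIC))
c=robot.camera('wrist')
a=cv2.cvtColor(c['image'],cv2.COLOR_RGB2BGR)
cv2.imwrite('pics/w5.png',cv2.resize(a[140:340,150:370],None,fx=3,fy=3,interpolation=cv2.INTER_CUBIC))
E
```

```text
[ 0.5648 -0.3084  0.1147] 9.9667 0.027885908747071173 [ 0.3222 -0.2666 -1.0958]
```

View pics/s5.png

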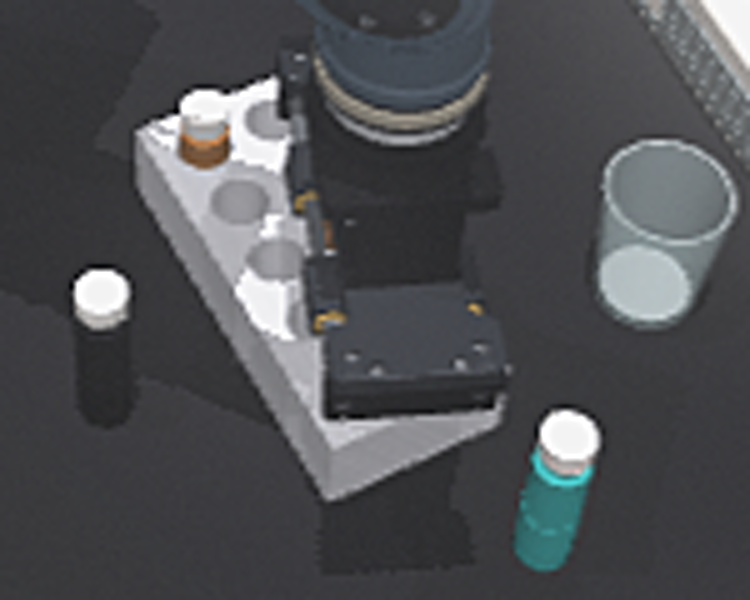

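View pics/w5.png

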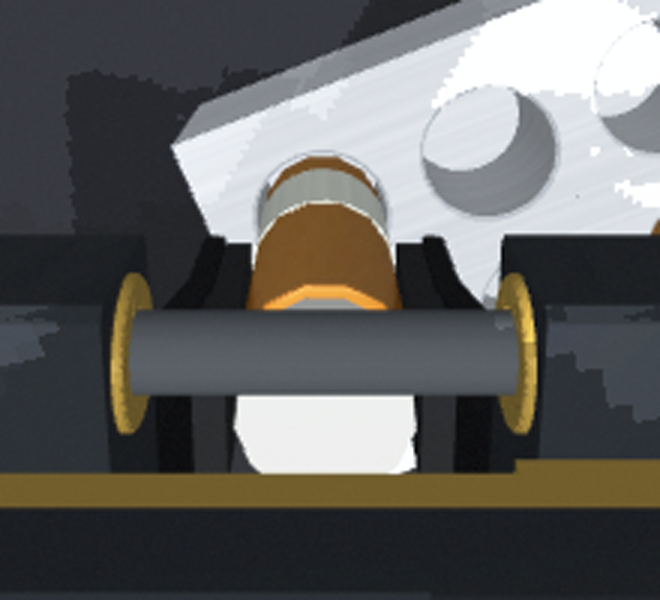

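move_arm:
  commands:
    - [1, -1, 0, 6.5, 0]
    - [1, -1.5, 0, 12, 0]
    - [1, -1.5, 0, 17, 0]
    - [1, -1, 0, 22.5, 0]
    - [1, 0, 0, 27.5, 0]
    - [1, 1, 0, 32.5, 0]
    - [1, 1, 0, 32.5, 0]

```text
time: 10.65
position: [0.5971, -0.3162, 0.1121]
tool_rot: [0.085, 0.702, -0.085, 0.702]
ft_force: [-1.4, -0.5, -0.4]
grip_width: 0.0275
```

```bash
python3 - <<'E'
from h import *
o=robot.get_obs();print(o['position'],o['time'],o['grip_width'],o['ft_force'])
c=robot.camera('wrist')
a=cv2.cvtColor(c['image'],cv2.COLOR_RGB2BGR)
cv2.imwrite('pics/w6.png',cv2.resize(a[140:340,150:370],None,fx=3,fy=3,interpolation=cv2.INTER_CUBIC))
E
```

```text
[ 0.5971 -0.3162  0.1121] 10.65 0.02754852480642177 [-1.4068 -0.5409 -0.3717]
```

View pics/w6.png

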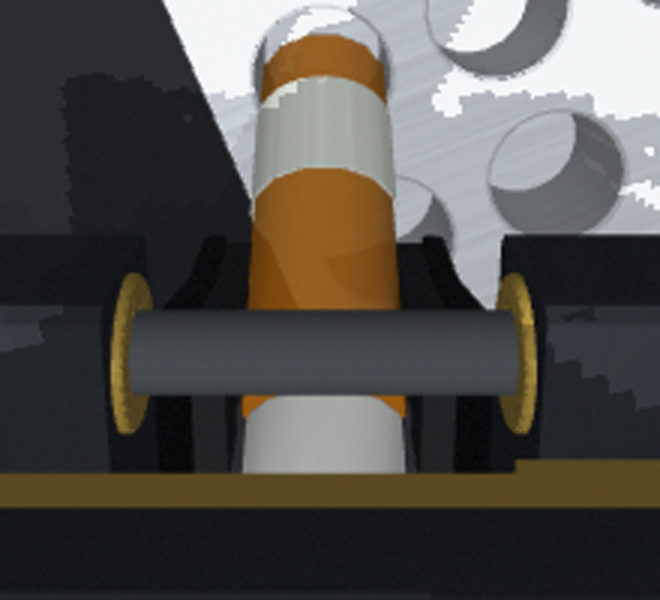

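move_arm:
  commands:
    - [1, 1.5, 0, 5, 0]
    - [1, 3.5, 0, 10, 0]
    - [1, 6, 0, 14.5, 0]
    - [1, 9, 0, 19, 0]
    - [1, 12.5, 0, 23, 0]
    - [1, 16, 0, 27, 0]
    - [1, 20, 0, 30.5, 0]
    - [1, 20, 0, 30.5, 0]

```text
time: 11.37
position: [0.6264, -0.3233, 0.0916]
tool_rot: [0.085, 0.702, -0.085, 0.702]
ft_force: [-0.6, 0.3, 0.2]
grip_width: 0.0275
```

```bash
python3 - <<'E'
from h import *
o=robot.get_obs();print(o['position'],o['time'],o['grip_width'],o['ft_force'])
c=robot.camera('wrist');save(c,'w7full')
a=cv2.cvtColor(c['image'],cv2.COLOR_RGB2BGR)
cv2.imwrite('pics/w7.png',cv2.resize(a[100:340,150:370],None,fx=2.5,fy=2.5,interpolation=cv2.INTER_CUBIC))
c=robot.camera('side')
a=cv2.cvtColor(c['image'],cv2.COLOR_RGB2BGR)
cv2.imwrite('pics/s7.png',cv2.resize(a[215:335,225:375],None,fx=5,fy=5,interpolation=cv2.INTER_CUBIC))
E
```

```text
[ 0.6264 -0.3233  0.0916] 11.3667 0.027502913484051077 [-0.5778  0.2995  0.1802]
```

View pics/w7.png

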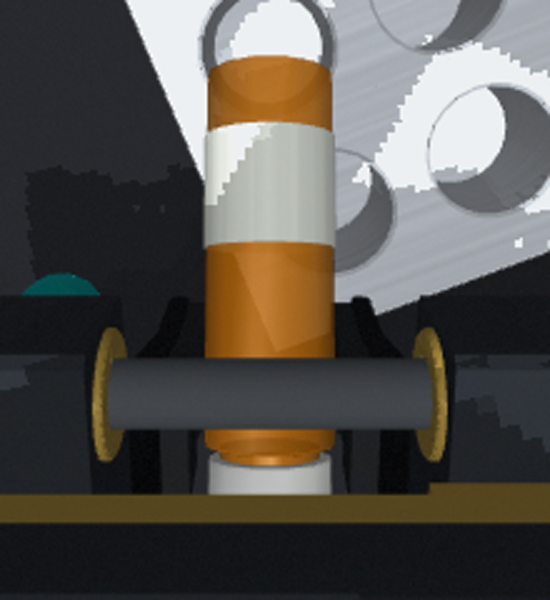

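View pics/s7.png

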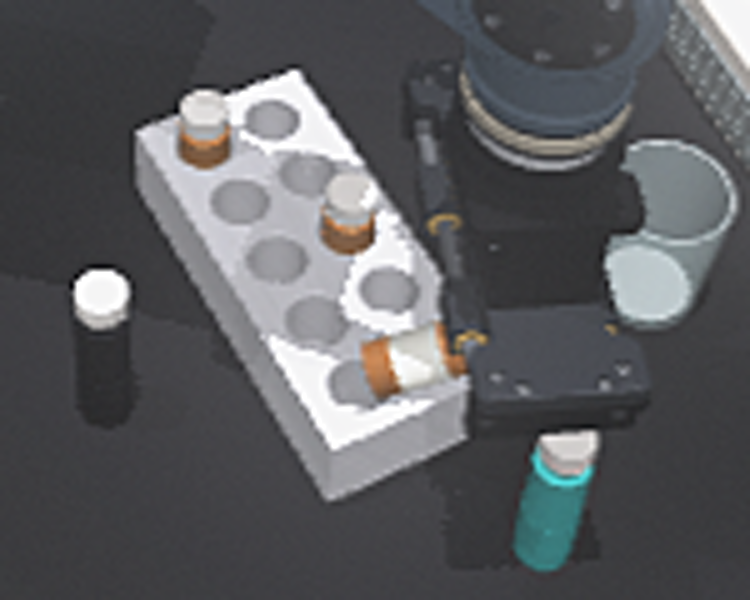

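```bash
cat > ang.py <<'E'
from h import *
def sweep(c,zs=64.6,ths=range(50,92,4)):
    T=np.linalg.inv(np.array(c['tool_from_camera']))
    def pj(x):
        q=T[:3,:3]@np.array(x)+T[:3,3];return np.array([c['fx']*q[0]/q[2]+c['cx'],c['fy']*q[1]/q[2]+c['cy']])
    for th in ths:
        t=np.radians(th)
        ax=np.array([-np.cos(t),0,np.sin(t)])  # toward cap
        n=np.array([np.sin(t),0,np.cos(t)])
        P=np.array([.006,0,0]);B=P-zs/1e3*ax
        f=[pj(B+.014*s*n)[1] for s in(1,-1)]
        w=pj(B+[0,.014,0])-pj(B-[0,.014,0])
        S=P+(80-zs)/1e3*ax
        g=[pj(S+.014*s*n)[1] for s in(1,-1)]
        C=P+(96-zs)/1e3*ax
        print(th,'foot rows',np.round(f,1),'w',np.round(w[0],1),'shoulder rows',np.round(g,1),'captop',np.round([pj(C+.013*s*n)[1] for s in(1,-1)],1))
E
python3 - <<'E'
from ang import *
c=robot.camera('wrist');sweep(c)
E
```

```text
50 foot rows [159.1 133.3] w 45.2 shoulder rows [284.1 274.8] captop [315.6 312.2]
54 foot rows [154.3 130.1] w 46.2 shoulder rows [282.5 277.3] captop [313.8 314.5]
58 foot rows [149.7 127.3] w 47.3 shoulder rows [280.7 279.6] captop [311.8 316.4]
62 foot rows [145.3 124.9] w 48.5 shoulder rows [278.9 281.8] captop [309.5 317.9]
66 foot rows [141.2 123. ] w 49.8 shoulder rows [276.9 283.7] captop [307. 319.]
70 foot rows [137.3 121.7] w 51.1 shoulder rows [274.9 285.4] captop [304.4 319.6]
74 foot rows [133.7 120.9] w 52.6 shoulder rows [272.7 286.9] captop [301.5 319.9]
78 foot rows [130.5 120.8] w 54.1 shoulder rows [270.5 288.2] captop [298.5 319.8]
82 foot rows [127.6 121.3] w 55.8 shoulder rows [268.2 289.3] captop [295.4 319.3]
86 foot rows [125.2 122.7] w 57.5 shoulder rows [265.9 290.2] captop [292.1 318.5]
90 foot rows [123.2 125. ] w 59.3 shoulder rows [263.5 290.8] captop [288.7 317.4]
```

Levering works: the foot is at row ~123 and 50 px wide, so the tip is about 65°. I'll add the last 5°, tighten the grip and lift.

move_arm:
  commands:
    - [1, 2.5, 0, 1.5, 0]
    - [1, 5, 0, 3, 0]
    - [1, 5, 0, 3, 0]
    - [1, 5, 0, 3, 0]

```text
time: 11.85
position: [0.6287, -0.3241, 0.0876]
tool_rot: [0.085, 0.702, -0.085, 0.702]
ft_force: [-0.6, -0.3, 1.0]
grip_width: 0.0282
```

move_arm:
  commands:
    - [1, 0, 0, 0, 0]
    - [1, 0, 0, 0, 0]
    - [1, 0, 0, 0, 0]
  newtons: 30

```text
time: 12.1
position: [0.6286, -0.324, 0.0877]
tool_rot: [0.085, 0.702, -0.085, 0.702]
ft_force: [0.4, 0.1, 0.2]
grip_width: 0.0271
```

move_arm:
  commands:
    - [1, -10, 0, 0, 0]
    - [1, -30, 0, 0, 0]
    - [1, -60, 0, 0, 0]
    - [1, -90, 0, 0, 0]
    - [1, -120, 0, 0, 0]
    - [1, -150, 0, 0, 0]
    - [1, -150, 0, 0, 0]
    - [1, -150, 0, 0, 0]

```text
time: 12.77
position: [0.6295, -0.3246, 0.2409]
tool_rot: [0.084, 0.7, -0.086, 0.704]
ft_force: [0.6, -0.0, -1.6]
grip_width: 0.0272
```

```bash
python3 - <<'E'
from ang import *
o=robot.get_obs();print(o['position'],o['time'],o['grip_width'],o['ft_force'])
c=robot.camera('wrist')
a=cv2.cvtColor(c['image'],cv2.COLOR_RGB2BGR)
cv2.imwrite('pics/w8.png',cv2.resize(a[100:340,150:370],None,fx=2.5,fy=2.5,interpolation=cv2.INTER_CUBIC))
c=robot.camera('side')
a=cv2.cvtColor(c['image'],cv2.COLOR_RGB2BGR)
cv2.imwrite('pics/s8.png',cv2.resize(a[175:335,225:425],None,fx=3.5,fy=3.5,interpolation=cv2.INTER_CUBIC))
E
```

```text
[ 0.6295 -0.3246  0.2409] 12.7667 0.027242861064231447 [ 0.5505 -0.0451 -1.6494]
```

View pics/w8.png

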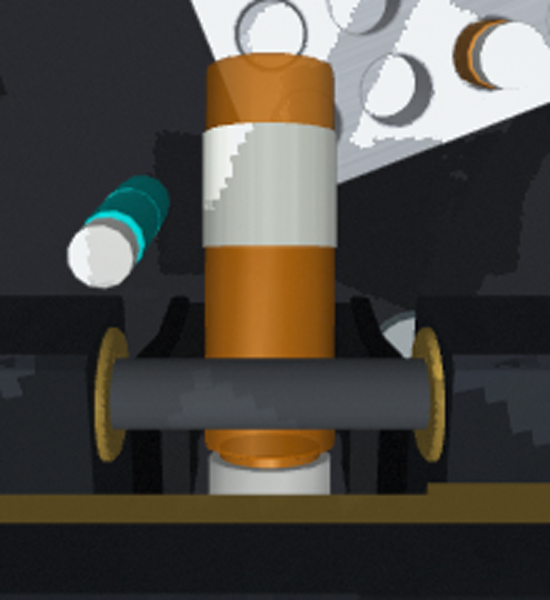

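View pics/s8.png

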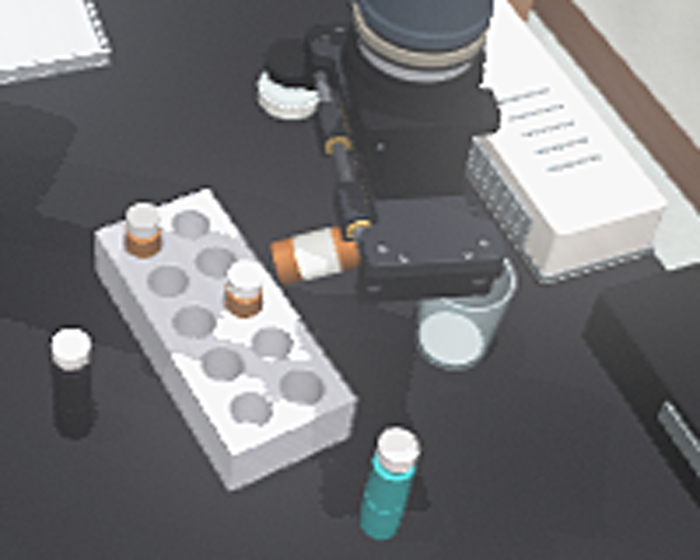

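move_arm:
  commands:
    - [1, -5, 15, -7, 0]
    - [1, -10, 40, -18, 0]
    - [1, -15, 66, -30, 0]
    - [1, -20, 93, -42, 0]
    - [1, -20, 120, -55, 0]
    - [1, -20, 147, -67, 0]
    - [1, -20, 174, -79, 0]
    - [1, -20, 201, -92, 0]

```text
time: 13.53
position: [0.5852, -0.1041, 0.2561]
tool_rot: [0.085, 0.703, -0.084, 0.701]
ft_force: [0.2, -0.5, -0.8]
grip_width: 0.0272
```

move_arm:
  commands:
    - [1, 0, 27, -12, 0]
    - [1, 0, 54, -25, 0]
    - [1, 0, 81, -37, 0]
    - [1, 0, 108, -49, 0]
    - [1, 0, 135, -62, 0]
    - [1, 0, 162, -74, 0]
    - [1, 0, 189, -86, 0]
    - [1, 0, 214, -98, 0]

```text
time: 14.2
position: [0.5406, 0.1267, 0.2562]
tool_rot: [0.085, 0.703, -0.085, 0.701]
ft_force: [0.3, 0.0, 0.1]
grip_width: 0.0268
```

move_arm:
  commands:
    - [1, 0, 25, -11, 0]
    - [1, 0, 45, -20, 0]
    - [1, 0, 60, -27, 0]
    - [1, 0, 68, -31, 0]
    - [1, 0, 71, -32, 0]
    - [1, 0, 71, -32, 0]
    - [1, 0, 71, -32, 0]

```text
time: 14.78
position: [0.5286, 0.2004, 0.2571]
tool_rot: [0.085, 0.702, -0.085, 0.702]
ft_force: [0.8, 0.0, -1.1]
grip_width: 0.0272
```

```bash
python3 - <<'E'
from ang import *
o=robot.get_obs();print(o['position'],o['time'],o['grip_width'],o['ft_force'],o['joint_velocities'])
c=robot.camera('wrist');save(c,'w9')
a=cv2.cvtColor(c['image'],cv2.COLOR_RGB2BGR)
cv2.imwrite('pics/w9c.png',cv2.resize(a[100:340,150:370],None,fx=2.5,fy=2.5,interpolation=cv2.INTER_CUBIC))
c=robot.camera('side');save(c,'s9')
print([(r['p'],r['bbox']) for r in robot.regions_of(c,'vial')])
u=R.from_quat(o['tool_rot']).as_matrix()[:,2]
t=np.radians(70);P=np.array(o['position'])+[0,0,-.006];ax=u*np.sin(t)+np.array([0,0,np.cos(t)])
B=P-.0646*ax;print('foot',B,'cap',B+.096*ax,proj(c,B),proj(c,P))
a=cv2.cvtColor(c['image'],cv2.COLOR_RGB2BGR)
cv2.imwrite('pics/s9c.png',cv2.resize(a[80:340,150:370],None,fx=2.3,fy=2.3,interpolation=cv2.INTER_CUBIC))
c=robot.camera('top');save(c,'t9')
E
```

```text
[0.5286 0.2004 0.2571] 14.7833 0.02724786982495469 [ 0.7719  0.0118 -1.0595] [-0.0158 -0.0023 -0.0057  0.0012  0.0001 -0.0002]
[(0.89, [239.3, 267.5, 250.5, 302.0]), (0.77, [327.4, 295.6, 344.6, 328.6]), (0.58, [203.1, 117.9, 237.4, 125.8])]
foot [0.4696 0.2149 0.2291] cap [0.5572 0.1934 0.2618] [205.8184 122.2891] [225.7552 115.1382]
```

View pics/w9c.png

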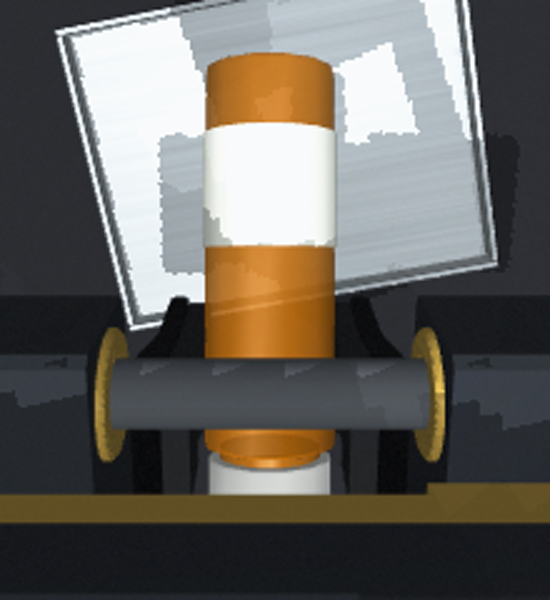

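View pics/s9c.png

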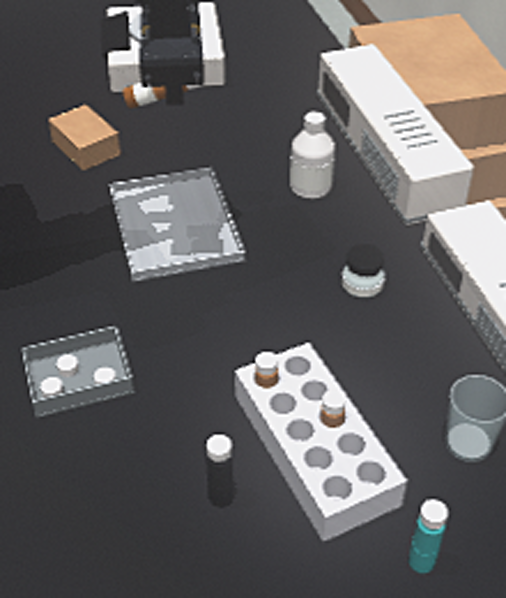

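View pics/t9.png

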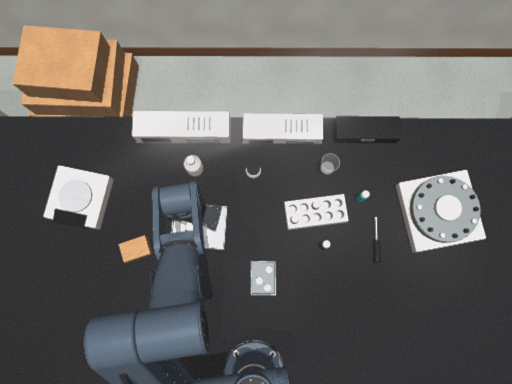

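```bash
python3 - <<'E'
from ang import *
o=robot.get_obs();c=robot.camera('wrist')
for u,v in[(57,32),(132,328),(497,264)]:print(atz(c,u/2.5+150,v/2.5+100,.018,o))
s=robot.camera('side')
for u,v in[(110,183),(212,168),(244,262),(132,278)]:print(atz(s,u/2.3+150,v/2.3+80,.018))
sweep(c,ths=[66,68,70,72,74,76]);print(o['position'],o['joint_velocities'])
E
```

```text
[0.4349 0.1163 0.018 ]
[0.5924 0.108  0.018 ]
[0.6039 0.306  0.018 ]
[0.4437 0.312  0.018 ]
[0.6016 0.2989 0.018 ]
[0.5838 0.0832 0.018 ]
[0.4292 0.1011 0.018 ]
66 foot rows [141.2 123. ] w 49.8 shoulder rows [276.9 283.7] captop [307. 319.]
68 foot rows [139.2 122.3] w 50.5 shoulder rows [275.9 284.6] captop [305.7 319.3]
70 foot rows [137.3 121.7] w 51.1 shoulder rows [274.9 285.4] captop [304.4 319.6]
72 foot rows [135.5 121.2] w 51.9 shoulder rows [273.8 286.2] captop [303.  319.8]
74 foot rows [133.7 120.9] w 52.6 shoulder rows [272.7 286.9] captop [301.5 319.9]
76 foot rows [132.1 120.7] w 53.4 shoulder rows [271.6 287.6] captop [300.  319.9]
[0.5291 0.2001 0.2575] [ 0.0006 -0.0013 -0.0014  0.0019  0.0001  0.0009]
```

move_arm:
  commands:
    - [1, 0, 0, 0, 0]
    - [1, 0, 0, 0, 0]
    - [1, 0, 0, 0, 0]
    - [1, 0, 0, 0, 0]

```text
time: 15.42
position: [0.5288, 0.201, 0.2576]
tool_rot: [0.085, 0.702, -0.085, 0.702]
ft_force: [0.2, 0.8, -1.8]
grip_width: 0.0275
```

```bash
python3 - <<'E'
from h import *
o=robot.get_obs();print(o['position'],o['time'],o['grip_width'],o['joint_velocities'])
print(robot.hand_in())
E
```

```text
[0.5288 0.201  0.2576] 15.4167 0.02751196100326686 [ 0.0007  0.      0.0001 -0.0002 -0.001  -0.0006]
the job is handed in; nothing more can be done
None
```

The job is handed in at 15.4 s, with the tall vial held still, tipped about 70°, over the tray.

- **Cap:** I pressed it with closed fingertips while the vial stood in its hole. It slid at about 4 N and stopped firmly at a top height of 0.104 m, then took 15 N without moving further.
- **Tipping:** The moves only allow a turn about the tool's vertical axis. So I drew the vial almost out of its hole and levered it over in the jaws against the hole's rim, before carrying it rather than over the tray. I then tightened the grip to 30 N, lifted it clear and carried it across.
- **Final checks:** The wrist image puts the tip at about 70°, give or take a few degrees. The whole vial lies within the tray outline, with its lowest point about 0.2 m above the tray. The grip width was steady at 27.5 mm and the arm was still. The other vials and objects looked unmoved in the last side and top pictures, apart from the carton and tray, which the arm partly hid in the top view.
- **Disagreements:** The camera views differed by 2–4 mm on the vial's position. One short-baseline height estimate, between two wrist views, was off by about 15 mm, so I ignored it. Another, from the wrist and top cameras, was off by about 30 mm and I ignored it too.

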